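# Stow the paddle board in the bay under the bench riser

## Robot

A 6-joint arm with a two-finger parallel gripper is mounted at the origin on the work surface. World frame = base frame: x ahead of the robot, y to its left, z up, the work surface at z = 0. Lengths are in mm, angles in rad, forces in N, time in s.
With the tool pointing down it reaches from about 250 to 800 mm from the base axis. Payload 8.5 kg.
Tool frame: the origin (TCP) lies at the very end of the fingers, on their centre line; the grasp point (between the pads) lies 19 mm behind it; z points along the fingers, y is the line along which they close (so a half turn about z gives the same grasp; the last joint's range is limited). The gripper opens to 85 mm and grips with 20 to 120 N. Pads are 22 mm wide; open, the fingers measure 114 mm over their backs; the gripper's body (76 mm by 85 mm) begins 54 mm behind the grasp point. The pads swing forward as they close: fully open they stand 13 mm farther back than shut.
Start: joints at [1.206, 0.238, -0.013, 1.319, 0, 1.571], TCP at [187.283, 490.412, 231.276] pointing down, gripper open.
Joint ranges: [-2.66, 2.66], [-1.03, 1.9], [-1.14, 1.46], [-1.82, 2.27], [-1.45, 1.34], [-3.14, 3.14]. Speed limits (rad/s): [2.22, 2.22, 2.79, 3.14, 3.14, 3.14].

## Interface

Orientations are given as [roll, pitch, yaw] about the fixed x, y, z axes, in that order (R = Rz(yaw) Ry(pitch) Rx(roll)).
In Python, from rig import read_state, read_camera, sign_off, cut_out gives the robot as it stands.
- The arm moves only by the tool move_arm, never from a script. Its argument "steps" is one flat list of numbers, 4 for each row, row after row: the shift along the tool's x, y, z in units of 15 cm (1.0 is 15 cm), then the turn about the tool's z in units of 60 degrees (1.0 is 60 degrees). In form: [tx, ty, tz, twist, tx, ty, tz, twist, ...]. A call has 1 to 5 rows; each row is the pose to reach, as a shift and turn from the pose commanded when the call began, along the tool's axes at that moment; what a row does not reach only later rows make up. A row lasts 1/12 s, in which the tool goes at most 41.7 mm and 7.16 degrees, less where a joint would pass 70% of its speed; a pose out of reach is approached as far as the arm can. A call with a number of a shift or a turn outside -1 to 1 is refused whole. A call with a gripper value outside its range is refused whole. "hand" is the opening, from -1 (shut) to 1 (fully open), set as the call begins (left out, the last holds). The fingers move at their own pace and stop on an object; "newtons" is the grip in N (left out, the last holds). Time passes only in rows, so rows that repeat a pose let the fingers close. It gives the time, the measured TCP pose, the force, the opening and the grip force at its end, in the units of the state.
- read_state(): the state, without advancing time (a new reading comes with each control period).
- read_camera(name): name is "scene" or "side" or "wrist"; returns a dict with "img" (420x560x3 uint8, red, green, blue), "mtx" (3x3 intrinsics, pixels), "R" (3x3) and "t" (3): a world point X has camera coordinates R X + t. Camera axes: x right, y down, z forward; pixel columns grow to the right and rows downward; lengths in mm; the calibration is good to about 2 mm. A picture is of the moment at which its call begins. There is no depth.
- sign_off(): hands the job in; it is judged then, once.
Trained networks look in a picture, given as the dict that the camera call returned (one of the last four; its "shot" number tells which), for a name from the list of things; names that differ only in an ending like _2 or _b are one class to them, and where a whole thing is asked for, a point or a joint stands for the part that bears it (a point fixed in the world has none). Each returns a list of dicts, best first, with "conf" (0 to 1); they miss things now and then, are a little off and sometimes report something else, mostly with a low value. They report only what shows in the picture. A call takes as long as a camera call. They do not tell look-alikes from the thing itself.
- cut_out(picture, thing): "region" (420x560 bool, what is visible of it) and "rect" ([centre column, centre row, width, height] in pixels, round what is visible of it).
The state is a dict: "time_s": time; "qpos": joint angles; "qd": joint speeds; "joint_efforts": joint torques, N m; "ee_pos": TCP position; "orientation": TCP orientation; "ft_force": force on the tool from outside, world axes, zero at the start; "ft_torque": the same for the moment, N m; "gripper_width": finger opening in mm; "gripper_force": force on a finger pad.
Only numpy, scipy, OpenCV 4.12 (cv2) and the standard library are available. Lean on these libraries where they do the work, as an engineer would, in place of code of your own. Each camera call takes 0.05 s, during which the arm holds its last target. There are 200 camera calls.

## Task

Lift the jam jar that blocks the bay under the steel riser up onto the riser's shelf, standing upright. Then stow the small wooden paddle board flat in that bay, blade first, and push it gently all the way in until it presses against the springy buffer at the back and stays there; that is farther in than fingers pointing straight down can push it. Don't ram the buffer, tip the jar, or disturb the bowl, bottle and spatula.

Things in the scene. Friction and masses are not known exactly. Their poses are not given: they have to be found in the camera images.
- riser: Fixed bench riser of bent steel: a shelf over a bay that is open only to the front. Origin on the counter, midway across the bay, 100 mm behind the shelf's front edge; x points into the bay, y left, z up. Shelf: x -100 to +120 mm, 210 mm wide, underside 60 mm and top 68 mm above the counter, outer side walls at y +-103 mm under it.
- mouth (a point): Middle of the bay's mouth on the counter, right below the shelf's front edge (riser x = -100 mm). From here inwards two white plastic guides, 26 mm high, leave a lane 126 mm wide centred on y = 0; their front ends flare to about 150 mm. The lane runs along the riser's x axis.
- shelf_top (a point): Middle of the shelf's free upper face, 68 mm above the counter, 85 mm behind the front edge. Two spice tins of radius 20 mm are fixed on the shelf at riser (94, 70) and (96, -70) mm, 70 and 56 mm tall; the rest is free.
- backstop: Fixed mounting of the back stop in the bay, origin and axes as the riser's: it does not tell where the buffer is. The rubber buffer, 50 mm wide, 18 high, has its face clamped somewhere between riser x = 65 and 80 mm, hidden, to be found by feel. It yields 1.5 N/mm (no preload) for 10 mm, then is rigid. Once pressed, the board is kept touching it by friction with the counter.
- board: Loose wooden paddle board, 160 mm long, 22 thick, 0.28 to 0.46 kg, lying flat left or right of the lane, handle towards the robot. Origin under the blade's centre, x away from the handle. Blade x -50 to 50 mm, 120 wide, front corners rounded; handle 30 wide, x -110 to -50 mm. Against the buffer, its handle ends 5 to 20 mm (more if the buffer is squeezed) behind the shelf's front edge.
- board_end (a point): Middle of the end face of the board's handle: at (-110, 0, 11) mm in the board's frame.
- jar: Loose closed glass jar of jam with a steel lid, 56 mm in diameter and 90 mm high, about 0.3 kg, standing upright on the counter in front of the bay. Origin at the centre of its underside, z up.
- bowl: Bystander: loose white ceramic bowl, 110 mm in diameter, 50 mm high, on the side of the lane where the board is not. Origin under its centre.
- bottle: Bystander: loose white plastic bottle, 60 mm in diameter, 150 mm high, left (+y) of the riser. Origin under its centre.
- spatula: Bystander: loose spatula lying right (-y) of the riser. Origin under its middle.
There are look-alikes about, which are no part of the job. Several things have the shape of the board; the one meant has the colours described above.

How it is judged (in metres and radians):
On the way:
1. the jar stands upright and released on the riser's shelf (x of jar in the frame of riser between -0.095 and 0.085 m and y of jar in the frame of riser between -0.1 and 0.1 m and z of jar in the frame of riser between 0.06 and 0.076 m and angle between jar's own z axis and vertical below 0.15 rad and linear speed of jar below 0.02 m/s and contact force between jar and the fingers below 0.1 N), for 0.2 s.
At the end, for the whole second after the job is handed in: Jar upright (0.15 rad), released and still on the riser's shelf; board flat, still and straight in the lane (0.08 rad, 8 mm), blade inwards, handle end at least 3 mm behind the shelf's front edge, touching the buffer (over 0.15 N) (all of step 1 and x of board_end in the frame of riser between -0.097 and -0.05 m and y of board in the frame of riser between -0.008 and 0.008 m and angle between the x axis of board and the x axis of riser, either way round below 0.08 rad and angle between board's own z axis and vertical below 0.06 rad and linear speed of board below 0.01 m/s and contact force between board and backstop above 0.15 N).
It fails at once if the board is pressed against the buffer with more than 30 N (contact force between board and backstop above 30 N).
It fails at once if the jar is tipped by more than 0.6 rad (angle between jar's own z axis and vertical above 0.6 rad).
It fails at once if the bowl is moved by more than 30 mm (distance of bowl from where it was at the start of the episode above 0.03 m).
It fails at once if the bottle is moved by more than 30 mm (distance of bottle from where it was at the start of the episode above 0.03 m).
It fails at once if the spatula is moved by more than 30 mm (distance of spatula from where it was at the start of the episode above 0.03 m).
It also fails if it takes over 72 s, if anything falls off the work surface, if the arm or the gripper's body presses on something with over 40 N, if the wrist force passes 120 N, or if a joint passes its speed limit or range.

## Working session

There is one attempt and no reset: what is moved stays moved. The work goes in short steps, Python scripts to look and compute and a tool call to move; the robot and the scene stay as the last step left them, time stands still between calls to the robot, and variables do not carry over. Pictures are saved under pics/ and viewed, at most 10 in all, crops included, and the job is handed in when it is done.

Besides the shell and the picture viewer there is one more tool, called after "Call:" by a JSON object that holds its "api" and its "payload". move_arm: Moves the arm, as the interface text tells. Shifts and turns lie within -1 to 1; 1 stands for 15 cm of shift or 60 degrees of turn. Its arguments: {"type":"object","properties":{"steps":{"type":"array","items":{"type":"number"}},"hand":{"type":"number"},"newtons":{"type":"number"}},"required":["steps"]}

```bash
mkdir -p pics; ls; python3 - <<'E'
from rig import *
import cv2,numpy as np
for n in ("scene","side"):
    p=read_camera(n); cv2.imwrite(f"pics/{n}0.png",cv2.cvtColor(p["img"],cv2.COLOR_RGB2BGR))
    print(n,p["mtx"].tolist(),np.round(p["R"],4).tolist(),np.round(p["t"],1).tolist())
    for th in ("board","jar","bowl","riser","bottle","spatula"):
        print(th,[(round(d["conf"],2),np.round(d["rect"]).tolist()) for d in cut_out(p,th)][:5])
print(read_state())
E
```

```text
pics
scene [[380.1193026801088, 0.0, 278.13110247090253], [0.0, 380.1193026801088, 208.37144882192896], [0.0, 0.0, 1.0]] [[-0.7038, 0.7101, 0.0194], [0.5198, 0.5334, -0.6673], [-0.4842, -0.4596, -0.7445]] [315.3, -158.9, 1218.6]
board [(0.74, [368.0, 308.0, 65.0, 68.0]), (0.65, [444.0, 252.0, 60.0, 54.0]), (0.31, [202.0, 188.0, 36.0, 29.0])]
jar [(0.9, [270.0, 242.0, 20.0, 34.0]), (0.46, [204.0, 186.0, 37.0, 29.0])]
bowl [(0.62, [205.0, 186.0, 37.0, 29.0])]
riser [(0.89, [208.0, 296.0, 140.0, 138.0])]
bottle [(0.7, [309.0, 376.0, 35.0, 51.0])]
spatula [(0.67, [109.0, 218.0, 27.0, 77.0])]
side [[406.2666999848566, 0.0, 282.74814395660655], [0.0, 406.2666999848566, 202.92676941865884], [0.0, 0.0, 1.0]] [[0.8743, -0.4852, 0.011], [-0.2835, -0.5289, -0.7999], [0.394, 0.6963, -0.6]] [-372.9, 167.1, 901.1]
board [(0.64, [241.0, 165.0, 55.0, 31.0]), (0.59, [163.0, 182.0, 29.0, 43.0])]
jar [(0.63, [303.0, 196.0, 24.0, 40.0]), (0.49, [363.0, 179.0, 110.0, 89.0])]
bowl [(0.8, [366.0, 264.0, 51.0, 43.0])]
riser [(0.83, [362.0, 174.0, 104.0, 96.0])]
bottle [(0.98, [301.0, 130.0, 17.0, 46.0])]
spatula [(0.94, [473.0, 280.0, 52.0, 94.0])]
{'time_s': 0.7, 'qpos': array([ 1.20605387e+00,  2.38196664e-01, -1.35509433e-02,  1.31919125e+00,
       -1.87488588e-05,  1.57076724e+00]), 'qd': array([-1.49540832e-03, -2.76130429e-05,  1.63112906e-04, -1.14374222e-04,
        1.76113383e-04,  8.90012124e-04]), 'joint_efforts': array([-2.73488753e-03, -5.38429534e+01,  3.46647978e+01,  2.50573896e-03,
       -5.45091950e-05,  2.51092604e-05]), 'ee_pos': array([187.25362303, 490.39877724, 231.25810996]), 'orientation': array([-3.14145013e+00,  1.87447136e-05,  2.77687928e+00]), 'ft_force': array([-0.0938868 ,  0.37723074,  0.53785908]), 'ft_torque': array([-0.01824023,  0.01354616,  0.02319747]), 'gripper_force': 0.0, 'gripper_width': 85.67461558835079}
```

View pics/scene0.png

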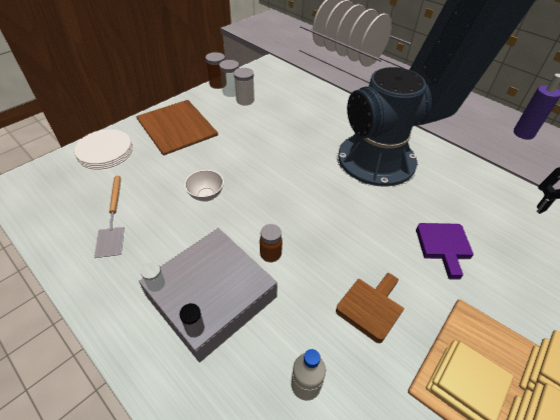

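View pics/side0.png

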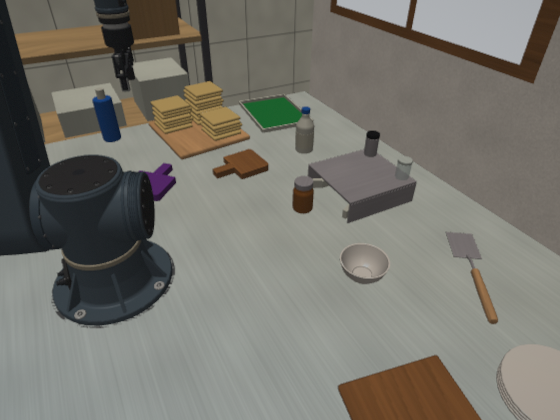

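The scene view shows the wooden paddle at (370,307), riser at (208,290), jar at (270,242) and bowl at (205,186). The side view shows the paddle at (241,165), jar at (303,196) and riser at (362,180).
Candidates for the board are the brown paddle at (370,307), the purple paddle at (445,250) and the flat brown cutting board at (177,126). I choose the brown paddle with the handle, and will check it in one close crop.

```bash
python3 - <<'E'
import cv2,numpy as np
a=cv2.imread("pics/scene0.png")[220:345,130:410]; b=cv2.imread("pics/side0.png")[120:225,205:420]
a=cv2.resize(a,None,fx=2.6,fy=2.6,interpolation=2); b=cv2.resize(b,None,fx=2.6,fy=2.6,interpolation=2)
b=cv2.copyMakeBorder(b,0,0,0,a.shape[1]-b.shape[1],0)
cv2.imwrite("pics/crop.png",np.vstack([a,b])); print(a.shape,b.shape)
E
```

```text
(325, 728, 3) (273, 728, 3)
```

View pics/crop.png

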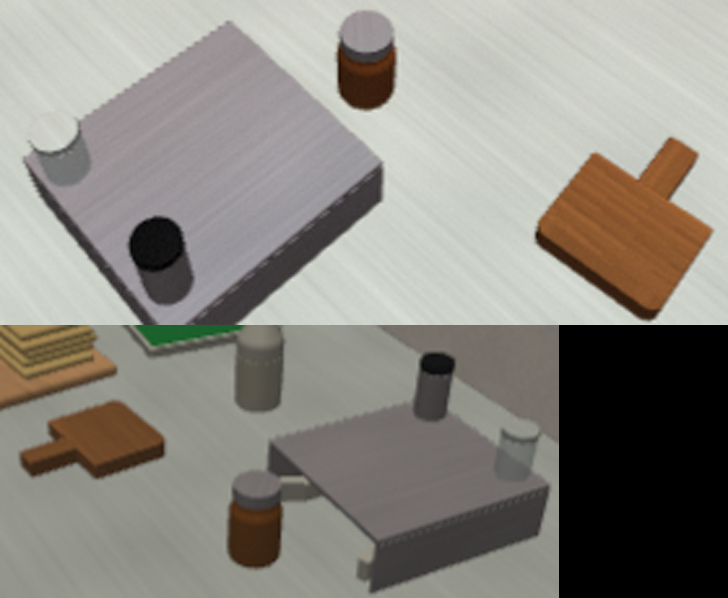

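Crop: the brown paddle (lower right in scene, left in side) has light wood and a handle, so it's the right one. Shelf corners, board corners and jar lid are readable. Next I fit the poses.

```bash
cat > h.py <<'E'
import numpy as np,cv2
from scipy.optimize import least_squares
from scipy.spatial.transform import Rotation as Ro
def proj(p,X):
    c=np.atleast_2d(X)@np.array(p["R"]).T+p["t"]; u=c@np.array(p["mtx"]).T; return u[:,:2]/u[:,2:]
def tri(obs):
    f=lambda X:np.ravel([proj(p,X)[0]-uv for p,uv in obs])
    r=least_squares(f,[450,100,30]); return r.x,np.abs(r.fun).max()
def fit(obs,x0):  # obs: (pic, local pt, uv) ; x,y,yaw,z
    def f(v):
        c,s=np.cos(v[2]),np.sin(v[2])
        return np.ravel([proj(p,[v[0]+c*q[0]-s*q[1],v[1]+s*q[0]+c*q[1],v[3]+q[2]])[0]-uv for p,q,uv in obs])
    r=least_squares(f,x0,x_scale=[100,100,1,10]); return r.x,np.round(r.fun,1)
E
python3 - <<'E'
from h import *
from rig import *
S=read_camera("scene");D=read_camera("side")
a=lambda x,y:(x/2.6+130-.3,y/2.6+220-.3); b=lambda x,y:(x/2.6+205-.3,(y-325)/2.6+120-.3)
for n,u,v in (("FR",a(231,21),b(378,542)),("FL",a(382,164),b(270,442)),("BR",a(25,160),b(549,487)),
 ("bl R",a(594,153),b(97,465)),("bl L",a(711,231),b(50,430)),("jarlid",a(367,33),b(257,484))):
    print(n,tri([(S,u),(D,v)]))
print("riser",fit([(S,(-100,-105,68),a(231,21)),(S,(-100,105,68),a(382,164)),(S,(120,-105,68),a(25,160)),
 (D,(-100,-105,68),b(378,542)),(D,(-100,105,68),b(270,442)),(D,(120,-105,68),b(549,487))],[600,0,0,0]))
print("board",fit([(S,(-50,-60,22),a(594,153)),(S,(-50,60,22),a(711,231)),(S,(-110,-15,22),a(673,138)),(S,(-110,15,22),a(697,154)),
 (D,(-50,-60,22),b(97,465)),(D,(-50,60,22),b(50,430)),(D,(-110,15,22),b(22,455))],[400,200,0,0]))
# mask-based centroids
for th,i in (("jar",0),("bowl",0),("bottle",0)):
    for p in (S,D):
        r=[d for d in cut_out(p,th)][:3]; print(th,[(round(d['conf'],2),np.round(d['rect'],1).tolist()) for d in r])
E
```

```text
FR (array([570.3653352 , -87.98870846,  64.26106995]), np.float64(0.3303258920058738))
FL (array([577.25303529, 121.04210717,  62.72536615]), np.float64(0.28641954010856807))
BR (array([788.64286183, -93.32070069,  62.37848809]), np.float64(0.3103478006837008))
bl R (array([413.81567285, 230.63118131,  19.94428785]), np.float64(0.378371973725109))
bl L (array([400.04817215, 346.66281407,  10.66345453]), np.float64(1.2219827103533873))
jarlid (array([501.02525769,  25.26372747,  87.04190043]), np.float64(0.2186134097850072))
riser (array([ 6.73018156e+02,  1.41202520e+01, -2.94642247e-02, -5.10933160e+00]), array([-0.1,  0.3,  0.4, -0. , -1.1, -0.1, -0.5,  0.4, -0.8, -0.2,  0.3,
       -0. ]))
board (array([ 4.56674174e+02,  2.92528686e+02,  7.95825516e-02, -5.84040828e+00]), array([-0.7, -0.1, -0.1,  0.3, -1.7, -0.1,  0.2,  0.9, -0.7,  1.4, -1. ,
       -2.4, -1.2, -0.3]))
jar [(0.89, [270.7, 245.6, 18.4, 37.9]), (0.63, [207.8, 294.9, 141.1, 134.5])]
jar [(0.89, [302.6, 196.4, 23.4, 37.9])]
bowl [(0.68, [205.3, 186.2, 38.8, 31.0]), (0.36, [308.2, 376.0, 34.8, 48.4])]
bowl [(0.75, [364.5, 262.2, 46.2, 41.1])]
bottle [(0.67, [309.4, 375.3, 31.4, 50.0])]
bottle [(0.94, [302.5, 129.6, 20.4, 47.0])]
```

```bash
cat > plan.py <<'E'
import numpy as np,sys
from rig import read_state
from h import Ro
# usage: plan.py x y z yawdeg ncalls [x y z yawdeg ncalls ...]; prints shift/turn of each call
s=read_state(); p=np.array(s["ee_pos"]); y=s["orientation"][2]
print("now",np.round(p,1),round(np.degrees(y),2),"q",np.round(s["qpos"],2),"F",np.round(s["ft_force"],1))
a=list(map(float,sys.argv[1:]))
for i in range(0,len(a),5):
    g=np.array(a[i:i+3]); gy=np.radians(a[i+3]); n=int(a[i+4]); dp=(g-p)/n; dy=(gy-y)/n
    for k in range(n):
        R=Ro.from_euler("xyz",[np.pi,0,y]).as_matrix(); print(np.round(R.T@dp/150,3).tolist(),round(-dy/np.radians(60),3)); p=p+dp; y+=dy
E
python3 plan.py 480 25 231 -1.7 5
python3 - <<'E'
from rig import *
from h import *
# ground points of bowl, bottle
S=read_camera("scene");D=read_camera("side")
print("bowl",tri([(S,(205.3,186.2)),(D,(364.5,262.2))]),"bottle",tri([(S,(309.4,375.3)),(D,(302.5,129.6))]))
# purple paddle in scene: ground plane z=22 points
def g(p,uv,z):
    d=np.array(p["R"]).T@np.linalg.inv(p["mtx"])@[uv[0],uv[1],1]; c=-np.array(p["R"]).T@p["t"]; return c+d*(z-c[2])/d[2]
for uv in ((418,226),(465,224),(472,245),(424,255),(462,272),(452,276)): print(uv,g(S,uv,22).round())
E
```

```text
now [187.3 490.4 231.3] 159.1 q [ 1.21  0.24 -0.01  1.32  0.    1.57] F [-0.5  0.1  0.3]
[-0.586, -0.44, 0.0] 0.536
[-0.731, -0.061, 0.0] 0.536
[-0.651, 0.337, 0.0] 0.536
[-0.372, 0.632, 0.0] 0.536
[0.022, 0.733, 0.0] 0.536
bowl (array([ 491.05903227, -251.01096159,   37.16240109]), np.float64(1.1035380024580945)) bottle (array([673.6196227 , 304.68189081,  69.36175052]), np.float64(1.21880092861295))
(418, 226) [171. 246.  22.]
(465, 224) [ 74. 331.  22.]
(472, 245) [127. 376.  22.]
(424, 255) [243. 306.  22.]
(462, 272) [221. 396.  22.]
(452, 276) [249. 385.  22.]
```

Call:
{"api": "move_arm", "payload": {"steps": [-0.586,-0.44,0,0.536,-0.586,-0.44,0,0.536,-0.586,-0.44,0,0.536,-0.586,-0.44,0,0.536,-0.586,-0.44,0,0.536], "hand": 1}}

```text
time_s: 1.62
ee_pos: [246.7, 396.1, 231.7]
orientation: [3.141, -0.0, 2.206]
ft_force: [-0.3, 1.2, 0.2]
gripper_width: 85.4
gripper_force: 0.0
```

Call:
{"api": "move_arm", "payload": {"steps": [-0.731,-0.061,0,0.536,-0.731,-0.061,0,0.536,-0.731,-0.061,0,0.536,-0.731,-0.061,0,0.536,-0.731,-0.061,0,0.536]}}

```text
time_s: 2.03
ee_pos: [305.2, 302.9, 231.5]
orientation: [3.141, -0.0, 1.644]
ft_force: [-0.3, 0.3, 0.0]
gripper_width: 85.1
gripper_force: 0.0
```

Call:
{"api": "move_arm", "payload": {"steps": [-0.651,0.337,0,0.536,-0.651,0.337,0,0.536,-0.651,0.337,0,0.536,-0.651,0.337,0,0.536,-0.651,0.337,0,0.536]}}

```text
time_s: 2.45
ee_pos: [363.7, 209.8, 231.4]
orientation: [3.141, -0.0, 1.083]
ft_force: [-0.1, 0.3, -0.4]
gripper_width: 85.8
gripper_force: 0.0
```

Call:
{"api": "move_arm", "payload": {"steps": [-0.372,0.632,0,0.536,-0.372,0.632,0,0.536,-0.372,0.632,0,0.536,-0.372,0.632,0,0.536,-0.372,0.632,0,0.536]}}

```text
time_s: 2.87
ee_pos: [422.2, 116.6, 231.3]
orientation: [3.141, 0.0, 0.522]
ft_force: [-0.2, 0.2, -0.7]
gripper_width: 85.2
gripper_force: 0.0
```

Call:
{"api": "move_arm", "payload": {"steps": [0.022,0.733,0,0.536,0.022,0.733,0,0.536,0.022,0.733,0,0.536,0.022,0.733,0,0.536,0.022,0.733,0,0.536]}}

```text
time_s: 3.28
ee_pos: [480.7, 3.5, 231.0]
orientation: [-3.124, 0.0, 0.001]
ft_force: [-0.6, 0.4, -0.1]
gripper_width: 85.3
gripper_force: 0.0
```

```bash
python3 plan.py; python3 - <<'E'
from rig import *
from h import *
p=read_camera("wrist"); im=cv2.cvtColor(p["img"],cv2.COLOR_RGB2BGR); cv2.imwrite("pics/w1.png",im)
np.savez("pics/w1.npz",**{k:p[k] for k in("mtx","R","t")})
print(np.round(p["R"],3),(-p["R"].T@p["t"]).round(1)); 
print([(t,[(round(d['conf'],2),np.round(d['rect'],1).tolist()) for d in cut_out(p,t)]) for t in("jar","riser")])
E
```

```text
now [480.7   3.5 231. ] 0.04 q [-0.    0.16 -0.11  1.3   0.02  3.14] F [-0.6  0.4 -0.1]
[[ 0.002 -1.    -0.018]
 [-0.956 -0.007  0.293]
 [-0.293  0.017 -0.956]] [554.9   1.2 372.4]
[('jar', [(0.74, [258.2, 164.8, 58.0, 63.6])]), ('riser', [(0.81, [266.2, 47.1, 242.6, 94.2])])]
```

View pics/w1.png

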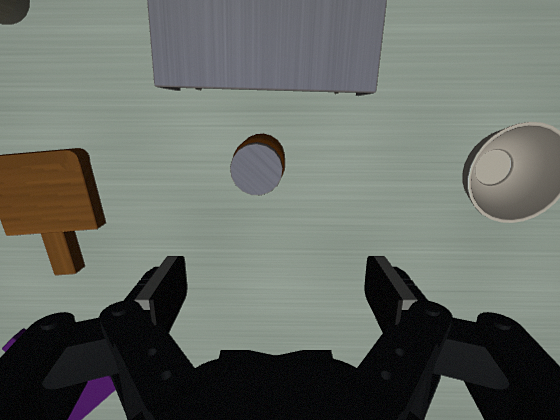

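Wrist view: jar lid at (257,168), shelf front edge from (155,86) to (377,94), brown paddle blade and handle on the left, and bowl on the right. Joint 6 hit its limit at yaw 0 (yaw = q1 - q6 + π), so I will work at yaw 90 to 180 from here.

```bash
cat >> h.py <<'E'
def g(p,uv,z):
    R=np.array(p["R"]);d=R.T@np.linalg.inv(p["mtx"])@[uv[0],uv[1],1]; c=-R.T@p["t"]; return c+d*(z-c[2])/d[2]
E
python3 - <<'E'
from h import *
from rig import *
p=dict(np.load("pics/w1.npz"))
print("front",g(p,(154.5,87),68),g(p,(377,94.5),68)); print("lid",g(p,(257,169),90))
im=cv2.imread("pics/w1.png")
for uv in ((90,150),(7,234),(103,224),(55,275),(77,271)): print(uv,g(p,uv,22).round(1))
# front edge line fit from gradient, side edges
G=cv2.cvtColor(im,6).astype(float)
rows=[(c,60+np.argmin(np.diff(cv2.GaussianBlur(G,(3,3),0)[60:110,c]))) for c in range(205,340,5)]
rows=np.array(rows); print(np.polyfit(rows[:,0],rows[:,1],1), rows[:,1])
# jar triangulated lid: scene/side/wrist
S=read_camera("scene");D=read_camera("side")
print(tri([(S,(270.8,232.4)),(D,(303.5,180.9)),(p,(257,169))]))
print("FR",tri([(S,(218.5,227.8)),(D,(350.1,203.2)),(p,(377,94.5))]),"FL",tri([(S,(276.6,282.8)),(D,(308.5,164.7)),(p,(154.5,87))]))
E
python3 plan.py 501 24 231 90 3
```

```text
front [574.18842197 120.45008301  68.        ] [567.74718597 -88.25446882  68.        ]
lid [500.86681056  23.45858219  90.        ]
(90, 150) [509.  221.1  22. ]
(7, 234) [403.3 345.5  22. ]
(103, 224) [417.9 221.   22. ]
(55, 275) [345.6 296.5  22. ]
(77, 271) [351.9 266.1  22. ]
[2.89377289e-02 7.96682947e+01] [86 86 86 86 86 86 86 87 87 87 87 87 87 87 88 88 88 88 88 88 88 89 89 89
 89 89 90]
(array([500.30981187,  23.91210191,  86.77019257]), np.float64(0.39059361931396097))
FR (array([568.28526002, -89.26828765,  64.17349191]), np.float64(0.7394709462585354)) FL (array([575.07952558, 122.03063844,  62.92762679]), np.float64(1.0561999908682083))
now [479.9   4.2 231.4] -0.07 q [-0.    0.16 -0.11  1.3   0.02  3.14] F [-0.   0.   0.1]
[0.047, -0.044, 0.001] -0.5
[0.063, -0.015, 0.001] -0.5
[0.061, 0.019, 0.001] -0.5
```

Call:
{"api": "move_arm", "payload": {"steps": [0.047,-0.044,0,-0.5,0.047,-0.044,0,-0.5,0.047,-0.044,0,-0.5,0.047,-0.044,0,-0.5,0.047,-0.044,0,-0.5]}}

```text
time_s: 3.95
ee_pos: [487.0, 11.5, 231.5]
orientation: [-3.127, -0.008, 0.53]
ft_force: [1.0, -0.9, -0.5]
gripper_width: 85.9
gripper_force: 0.0
```

Call:
{"api": "move_arm", "payload": {"steps": [0.063,-0.015,0,-0.5,0.063,-0.015,0,-0.5,0.063,-0.015,0,-0.5,0.063,-0.015,0,-0.5,0.063,-0.015,0,-0.5]}}

```text
time_s: 4.37
ee_pos: [494.0, 18.0, 231.6]
orientation: [-3.133, -0.015, 1.05]
ft_force: [-0.2, -0.3, -0.4]
gripper_width: 85.5
gripper_force: 0.0
```

Call:
{"api": "move_arm", "payload": {"steps": [0.061,0.019,0,-0.5,0.061,0.019,0,-0.5,0.061,0.019,0,-0.5,0.061,0.019,0,-0.5,0.061,0.019,0,-0.5]}}

```text
time_s: 4.78
ee_pos: [501.1, 24.2, 231.7]
orientation: [-3.141, -0.017, 1.571]
ft_force: [0.7, -0.3, -0.4]
gripper_width: 85.6
gripper_force: 0.0
```

```bash
python3 plan.py 501 24 231 90 1 501 24 120 90 1 501 24 28 90 1
```

```text
now [501.1  24.2 231.7] 90.01 q [ 0.04  0.2  -0.07  1.31  0.02  1.61] F [ 0.7 -0.3 -0.4]
[-0.001, -0.001, 0.005] 0.0
[0.0, -0.0, 0.74] -0.0
[0.0, -0.0, 0.613] -0.0
```

```bash
python3 - <<'E'
t=open("plan.py").read()
t=t.replace('; y=s["orientation"][2]','; y=s["orientation"][2]; R0=Ro.from_euler("xyz",s["orientation"]); y0=y')
t=t.replace('R=Ro.from_euler("xyz",[np.pi,0,y]).as_matrix()','R=(R0*Ro.from_rotvec([0,0,-(y-y0)])).as_matrix()')
open("plan.py","w").write(t)
E
python3 plan.py 501 24 120 90 1 501 24 28 90 1
```

```text
now [501.1  24.2 231.7] 90.01 q [ 0.04  0.2  -0.07  1.31  0.02  1.61] F [ 0.7 -0.3 -0.4]
[-0.014, -0.001, 0.744] 0.0
[-0.01, 0.0, 0.613] -0.0
```

Call:
{"api": "move_arm", "payload": {"steps": [-0.014,0,0.744,0,-0.014,0,0.744,0,-0.014,0,0.744,0,-0.014,0,0.744,0,-0.014,0,0.744,0]}}

```text
time_s: 5.2
ee_pos: [500.2, 23.7, 119.7]
orientation: [-3.139, -0.017, 1.565]
ft_force: [0.7, -0.1, -0.1]
gripper_width: 85.1
gripper_force: 0.0
```

Call:
{"api": "move_arm", "payload": {"steps": [-0.002,0,0.15,0,-0.005,0,0.3,0,-0.007,0,0.45,0,-0.01,0,0.61,0,-0.01,0,0.61,0]}}

```text
time_s: 5.62
ee_pos: [500.7, 23.7, 27.5]
orientation: [-3.139, -0.017, 1.567]
ft_force: [-1.8, -0.6, 0.7]
gripper_width: 85.3
gripper_force: 0.0
```

Call:
{"api": "move_arm", "payload": {"steps": [0,0,0,0,0,0,0,0,0,0,0,0,0,0,0,0,0,0,0,0], "hand": -1, "newtons": 50}}

```text
time_s: 6.03
ee_pos: [502.5, 23.7, 31.2]
orientation: [3.138, -0.017, 1.569]
ft_force: [-3.5, -0.3, 10.5]
gripper_width: 54.4
gripper_force: 51.1
```

Call:
{"api": "move_arm", "payload": {"steps": [0,0,0,0,0,0,0,0,0,0,0,0,0,0,0,0,0,0,0,0]}}

```text
time_s: 6.45
ee_pos: [502.5, 23.7, 31.2]
orientation: [3.138, -0.017, 1.569]
ft_force: [-2.9, 0.5, 10.1]
gripper_width: 54.8
gripper_force: 51.0
```

```bash
python3 plan.py 501 24 125 90 1 681 13 125 90 2 681 13 98 90 1
```

```text
now [502.5  23.7  31.2] 89.88 q [ 0.04  0.35 -0.41  0.8   0.02  1.61] F [-2.9  0.5 10.1]
[0.013, -0.008, -0.625] -0.002
[-0.037, 0.6, 0.001] -0.0
[-0.037, 0.6, 0.001] -0.0
[-0.003, -0.001, 0.18] -0.0
```

Call:
{"api": "move_arm", "payload": {"steps": [0.004,0,-0.15,0,0.008,0,-0.35,0,0.012,0,-0.55,0,0.016,0,-0.65,0,0.016,0,-0.65,0]}}

```text
time_s: 6.87
ee_pos: [503.8, 24.5, 130.9]
orientation: [3.134, -0.017, 1.569]
ft_force: [1.2, -0.1, -4.5]
gripper_width: 54.5
gripper_force: 55.7
```

Call:
{"api": "move_arm", "payload": {"steps": [-0.01,0.12,0,0,-0.02,0.27,0,0,-0.03,0.43,0,0,-0.037,0.6,0,0,-0.037,0.6,0,0]}}

```text
time_s: 7.28
ee_pos: [595.3, 18.5, 125.2]
orientation: [3.139, -0.017, 1.569]
ft_force: [0.2, 0.1, -4.3]
gripper_width: 54.8
gripper_force: 55.7
```

Call:
{"api": "move_arm", "payload": {"steps": [-0.01,0.17,0,0,-0.02,0.33,0,0,-0.03,0.48,0,0,-0.037,0.6,0,0,-0.037,0.6,0,0]}}

```text
time_s: 7.7
ee_pos: [683.8, 12.7, 124.3]
orientation: [3.141, -0.017, 1.569]
ft_force: [-1.3, 0.4, -4.0]
gripper_width: 54.4
gripper_force: 55.9
```

```bash
python3 plan.py 681 13 104 90 1 681 13 98 90 1; python3 - <<'E'
from rig import *
from h import *
o=[]
for n in("scene","side"):
    p=read_camera(n); cv2.imwrite(f"pics/{n}1.png",cv2.cvtColor(p["img"],4)); d=cut_out(p,"jar"); print(n,[(x["conf"],np.round(x["rect"],1)) for x in d])
E
```

```text
now [683.8  12.7 124.3] 89.88 q [0.01 0.56 0.21 1.22 0.02 1.58] F [-1.3  0.4 -4. ]
[-0.001, -0.019, 0.136] -0.002
[-0.001, -0.0, 0.04] -0.0
scene [(0.85, array([205. , 264.8,  24.6,  41.6]))]
side [(0.86, array([364.8, 153.1,  24.9,  39.8]))]
```

Call:
{"api": "move_arm", "payload": {"steps": [0,-0.01,0.05,0,0,-0.01,0.1,0,0,-0.01,0.137,0,0,-0.01,0.137,0,0,-0.01,0.137,0]}}

```text
time_s: 8.32
ee_pos: [679.0, 13.4, 104.6]
orientation: [-3.14, -0.017, 1.569]
ft_force: [-0.3, 0.3, -2.9]
gripper_width: 54.3
gripper_force: 55.8
```

Call:
{"api": "move_arm", "payload": {"steps": [0,0,0.01,0,0,0,0.02,0,0,0,0.03,0,0,0,0.03,0,0,0,0.03,0]}}

```text
time_s: 8.73
ee_pos: [679.6, 13.4, 100.7]
orientation: [-3.141, -0.017, 1.569]
ft_force: [0.1, -0.8, -3.9]
gripper_width: 54.3
gripper_force: 55.8
```

Call:
{"api": "move_arm", "payload": {"steps": [0,0,0.007,0,0,0,0.013,0,0,0,0.013,0,0,0,0.013,0,0,0,0.013,0]}}

```text
time_s: 9.15
ee_pos: [679.8, 13.4, 99.3]
orientation: [3.141, -0.017, 1.569]
ft_force: [-0.9, -1.3, 2.7]
gripper_width: 54.4
gripper_force: 56.4
```

Call:
{"api": "move_arm", "payload": {"steps": [0,0,0,0,0,0,0,0,0,0,0,0,0,0,0,0,0,0,0,0], "hand": 1}}

```text
time_s: 9.57
ee_pos: [679.7, 13.4, 98.7]
orientation: [-3.141, -0.017, 1.569]
ft_force: [0.7, 0.1, 0.4]
gripper_width: 85.5
gripper_force: 0.0
```

Call:
{"api": "move_arm", "payload": {"steps": [0,0,-0.15,0,0,0,-0.35,0,0,0,-0.55,0,0,0,-0.75,0,0,0,-0.85,0]}}

```text
time_s: 9.98
ee_pos: [680.6, 11.2, 230.4]
orientation: [3.137, -0.017, 1.569]
ft_force: [0.9, -0.0, 0.3]
gripper_width: 85.4
gripper_force: 0.0
```

```bash
python3 plan.py 400 280 225 182 3; python3 - <<'E'
from rig import *
from h import *
S=read_camera("scene");D=read_camera("side")
js=cut_out(S,"jar")[0];jd=cut_out(D,"jar")[0]; print(js["conf"],js["rect"],jd["conf"],jd["rect"]); print(tri([(S,js["rect"][:2]),(D,jd["rect"][:2])]))
E
```

```text
now [680.6  11.2 230.4] 89.92 q [0.01 0.52 0.41 1.46 0.02 1.58] F [ 0.9 -0.   0.3]
[0.596, -0.624, 0.019] -0.512
[0.831, -0.233, 0.019] -0.512
[0.834, 0.224, 0.019] -0.512
0.61 [206.9, 270.4, 28.0, 38.5] 0.78 [361.1, 161.1, 22.0, 37.3]
(array([678.5928924 ,  12.91860293, 103.43963556]), np.float64(0.07220526766587909))
```

Call:
{"api": "move_arm", "payload": {"steps": [0.596,-0.624,0.019,-0.512,0.596,-0.624,0.019,-0.512,0.596,-0.624,0.019,-0.512,0.596,-0.624,0.019,-0.512,0.596,-0.624,0.019,-0.512]}}

```text
time_s: 10.6
ee_pos: [583.4, 102.6, 223.8]
orientation: [3.136, -0.016, 2.116]
ft_force: [0.9, -0.1, 0.4]
gripper_width: 85.5
gripper_force: 0.0
```

Call:
{"api": "move_arm", "payload": {"steps": [0.831,-0.233,0.019,-0.512,0.831,-0.233,0.019,-0.512,0.831,-0.233,0.019,-0.512,0.831,-0.233,0.019,-0.512,0.831,-0.233,0.019,-0.512]}}

```text
time_s: 11.02
ee_pos: [489.8, 191.8, 222.4]
orientation: [3.128, -0.01, 2.652]
ft_force: [0.6, -0.6, 0.2]
gripper_width: 85.3
gripper_force: 0.0
```

Call:
{"api": "move_arm", "payload": {"steps": [0.834,0.224,0.019,-0.512,0.834,0.224,0.019,-0.512,0.834,0.224,0.019,-0.512,0.834,0.224,0.019,-0.512,0.834,0.224,0.019,-0.512]}}

```text
time_s: 11.43
ee_pos: [396.2, 281.0, 220.9]
orientation: [3.126, -0.002, -3.094]
ft_force: [0.7, 0.3, -0.1]
gripper_width: 85.4
gripper_force: 0.0
```

```bash
python3 plan.py; python3 - <<'E'
from rig import *
from h import *
p=read_camera("wrist"); im=cv2.cvtColor(p["img"],cv2.COLOR_RGB2BGR); cv2.imwrite("pics/w2.png",im)
np.savez("pics/w2.npz",**{k:p[k] for k in("mtx","R","t")}); print((-p["R"].T@p["t"]).round(1))
E
```

```text
now [396.2 281.  220.9] -177.27 q [ 0.61  0.17 -0.13  1.27  0.01  0.56] F [ 0.7  0.3 -0.1]
[321.7 275.4 362.5]
```

View pics/w2.png

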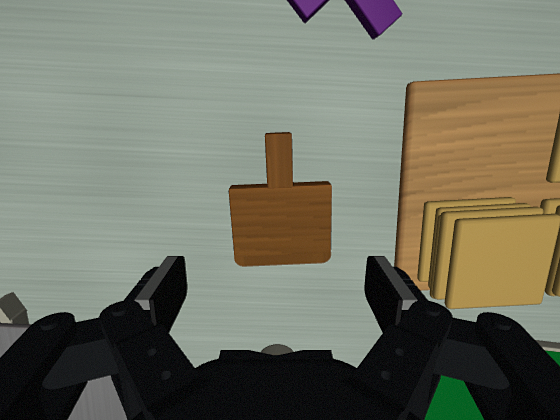

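The wrist view shows the brown paddle: handle end at (278,134), blade from (230,186) to (331,262). The purple handle end is at (375,25).

```bash
python3 - <<'E'
from h import *
p=dict(np.load("pics/w2.npz"))
obs=[((-50,60,22),(331,185)),((-50,-60,22),(230,188)),((-110,-15,22),(265,135)),((-110,15,22),(291,134.5)),((-50,-15,22),(267,187)),((-50,15,22),(293,186))]
print(fit([(p,q,u) for q,u in obs],[455,285,.08,0]))
for q,u in obs: print(g(p,u,22).round(1))
for u in((230,187),(265,135)): print(u)
# purple handle end
for u in((374,38),(402,14),(345,1)): print("purple",g(p,u,22).round(1))
E
```

```text
(array([ 4.58009515e+02,  2.95149466e+02,  8.35634785e-02, -1.15230390e+01]), array([-0.4, -0.5, -0.6,  0.4,  0.1,  0.3,  0.7, -0.2,  0.4, -0.1, -0.3,
       -0. ]))
[401.  348.8  22. ]
[409.7 233.3  22. ]
[348.4 271.   22. ]
[346.5 299.3  22. ]
[406.7 275.5  22. ]
[404.1 305.3  22. ]
(230, 187)
(265, 135)
purple [247.7 376.8  22. ]
purple [225.1 401.5  22. ]
purple [217.  343.8  22. ]
```

```bash
python3 plan.py 361.3 287 120 -175.2 1 361.3 287 30 -175.2 1 361.3 287 4 -175.2 1
```

```text
now [397.  280.4 221. ] -177.43 q [ 0.61  0.17 -0.13  1.26  0.01  0.56] F [-0.4  0.4 -0.2]
[0.235, 0.044, 0.674] -0.037
[-0.001, -0.009, 0.6] -0.0
[-0.0, -0.003, 0.173] -0.0
```

Call:
{"api": "move_arm", "payload": {"steps": [0.235,0.044,0.674,-0.037,0.235,0.044,0.674,-0.037,0.235,0.044,0.674,-0.037,0.235,0.044,0.674,-0.037,0.235,0.044,0.674,-0.037]}}

```text
time_s: 11.9
ee_pos: [362.6, 286.0, 120.4]
orientation: [3.127, -0.002, -3.067]
ft_force: [0.5, 0.9, 0.5]
gripper_width: 85.0
gripper_force: 0.0
```

Call:
{"api": "move_arm", "payload": {"steps": [0,-0.003,0.2,0,0,-0.006,0.4,0,0,-0.009,0.6,0,0,-0.009,0.6,0,0,-0.009,0.6,0]}}

```text
time_s: 12.32
ee_pos: [364.2, 286.9, 32.0]
orientation: [3.125, 0.0, -3.068]
ft_force: [0.1, 0.5, 1.0]
gripper_width: 85.1
gripper_force: 0.0
```

```bash
python3 plan.py 361.3 287 4 -175.2 1; python3 - <<'E'
from rig import *
from h import *
p=read_camera("wrist"); im=cv2.cvtColor(p["img"],cv2.COLOR_RGB2BGR); cv2.imwrite("pics/w3.png",im)
np.savez("pics/w3.npz",**{k:p[k] for k in("mtx","R","t")})
E
```

```text
now [364.2 286.9  32. ] -175.77 q [ 0.66  0.29 -0.5   0.76  0.01  0.58] F [0.1 0.5 1. ]
[0.019, -0.001, 0.186] -0.009
```

View pics/w3.png

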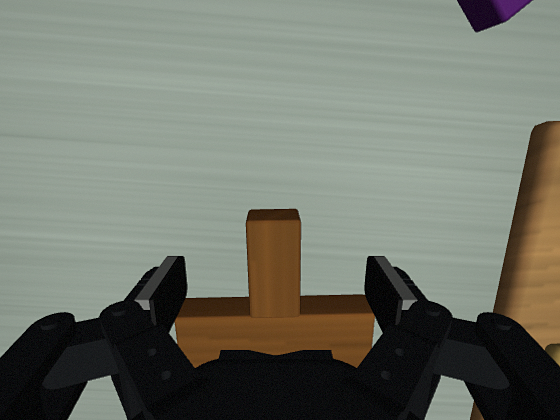

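The handle (end at (273,218)) lies centred between the open pads. I check its end position, then close.

```bash
python3 - <<'E'
from h import *
p=dict(np.load("pics/w3.npz"))
print(g(p,(248,220),22),g(p,(300,220),22),g(p,(251,316),22),g(p,(300,316),22))
E
```

```text
[346.24543144 271.60748122  22.        ] [344.36403915 298.95914112  22.        ] [405.67325292 276.26240665  22.        ] [403.89957336 304.84422329  22.        ]
```

Call:
{"api": "move_arm", "payload": {"steps": [0.005,0,0.06,-0.004,0.012,-0.001,0.12,-0.009,0.019,-0.001,0.186,-0.009,0.019,-0.001,0.186,-0.009,0.019,-0.001,0.186,-0.009]}}

```text
time_s: 12.78
ee_pos: [360.5, 287.1, 3.5]
orientation: [3.125, 0.001, -3.057]
ft_force: [-0.9, 1.3, 1.0]
gripper_width: 85.4
gripper_force: 0.0
```

Call:
{"api": "move_arm", "payload": {"steps": [0,0,0,0,0,0,0,0,0,0,0,0,0,0,0,0,0,0,0,0], "hand": -1, "newtons": 70}}

```text
time_s: 13.2
ee_pos: [360.8, 287.2, 4.0]
orientation: [3.125, 0.002, -3.057]
ft_force: [-1.8, -1.7, 10.6]
gripper_width: 28.4
gripper_force: 68.1
```

Call:
{"api": "move_arm", "payload": {"steps": [0,0,0,0,0,0,0,0,0,0,0,0,0,0,0,0,0,0,0,0]}}

```text
time_s: 13.62
ee_pos: [360.8, 287.2, 4.0]
orientation: [3.124, 0.002, -3.057]
ft_force: [-2.0, -0.1, 8.5]
gripper_width: 28.6
gripper_force: 69.5
```

```bash
python3 plan.py 361 287 24 -175.2 1  370 150 24 -178.5 1 370 22.4 24 -181.77 1
```

```text
now [360.8 287.2   4. ] -175.17 q [ 0.66  0.33 -0.55  0.69  0.01  0.58] F [-2.  -0.1  8.5]
[-0.001, 0.001, -0.133] 0.0
[0.017, -0.915, -0.016] 0.055
[0.022, -0.85, -0.015] 0.055
```

Call:
{"api": "move_arm", "payload": {"steps": [0,0,-0.03,0,0,0,-0.07,0,0,0,-0.11,0,0,0,-0.133,0,0,0,-0.133,0]}}

```text
time_s: 14.03
ee_pos: [361.1, 287.1, 24.3]
orientation: [3.124, 0.002, -3.057]
ft_force: [1.4, 0.6, -2.8]
gripper_width: 28.6
gripper_force: 69.3
```

Call:
{"api": "move_arm", "payload": {"steps": [0.002,-0.13,-0.002,0.008,0.006,-0.33,-0.006,0.02,0.01,-0.54,-0.01,0.035,0.014,-0.74,-0.013,0.045,0.017,-0.915,-0.016,0.055]}}

```text
time_s: 14.45
ee_pos: [369.2, 148.2, 23.4]
orientation: [3.125, -0.0, -3.115]
ft_force: [0.1, 0.0, -2.8]
gripper_width: 28.5
gripper_force: 69.7
```

Call:
{"api": "move_arm", "payload": {"steps": [0.006,-0.2,-0.003,0.012,0.012,-0.42,-0.006,0.027,0.017,-0.64,-0.01,0.042,0.022,-0.8,-0.015,0.055,0.022,-0.85,-0.015,0.055]}}

```text
time_s: 14.87
ee_pos: [369.3, 19.6, 23.6]
orientation: [3.126, -0.001, 3.107]
ft_force: [0.6, -0.5, -3.2]
gripper_width: 27.9
gripper_force: 69.9
```

Call:
{"api": "move_arm", "payload": {"steps": [0,0,0,0,0,0,0,0]}}

```text
time_s: 15.03
ee_pos: [369.9, 22.2, 23.6]
orientation: [3.124, -0.001, 3.11]
ft_force: [0.5, 0.1, -3.3]
gripper_width: 28.6
gripper_force: 69.8
```

```bash
python3 plan.py 370 22.4 7 -181.77 1 430 20.6 7 -181.77 1 ; python3 - <<'E'
from rig import *
from h import *
for n in("wrist","scene"):
    p=read_camera(n); im=cv2.cvtColor(p["img"],4)
    if n=="scene": im=cv2.resize(im[130:340,140:420],None,fx=2,fy=2)
    cv2.imwrite(f"pics/{n}4.png",im)
    np.savez(f"pics/{n}4.npz",**{k:p[k] for k in("mtx","R","t")})
a=cv2.imread("pics/scene4.png"); cv2.imwrite("pics/v4.png",a)
E
```

```text
now [369.9  22.2  23.6] 178.16 q [ 0.05  0.17 -0.71  0.69  0.02  0.08] F [ 0.5  0.1 -3.3]
[-0.001, -0.001, 0.111] 5.999
[-0.4, 0.0, -0.0] -0.0
```

View pics/v4.png

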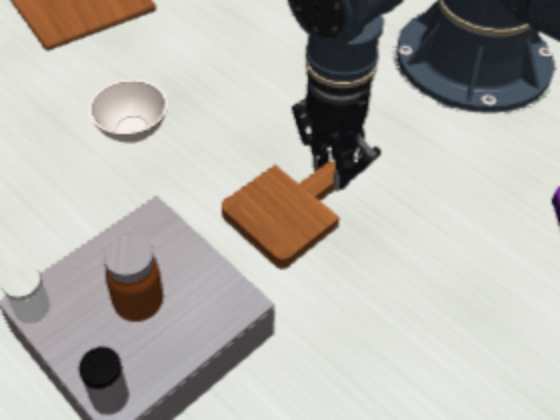

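The scene crop shows the board held straight, facing the bay. The jar stands upright on the shelf at crop (135,280) and the bowl is undisturbed. Now I insert.

Call:
{"api": "move_arm", "payload": {"steps": [0,0,0.04,0,0,0,0.08,0,0,0,0.111,0,0,0,0.111,0,0,0,0.111,0]}}

```text
time_s: 15.55
ee_pos: [369.3, 22.8, 6.4]
orientation: [3.125, -0.002, 3.111]
ft_force: [-0.6, 0.7, -2.3]
gripper_width: 28.5
gripper_force: 69.9
```

Call:
{"api": "move_arm", "payload": {"steps": [-0.06,0,0,0,-0.15,0,0,0,-0.25,0,0,0,-0.35,0,0,0,-0.4,0,0,0]}}

```text
time_s: 15.97
ee_pos: [432.9, 20.6, 7.3]
orientation: [3.125, 0.002, 3.111]
ft_force: [0.7, -0.0, -3.5]
gripper_width: 28.5
gripper_force: 69.9
```

Call:
{"api": "move_arm", "payload": {"steps": [-0.05,0,0,0,-0.1,0,0,0,-0.15,0,0,0,-0.2,0,0,0,-0.25,0,0,0]}}

```text
time_s: 16.38
ee_pos: [467.7, 19.5, 6.8]
orientation: [3.125, -0.001, 3.111]
ft_force: [-0.5, -0.0, -3.8]
gripper_width: 28.6
gripper_force: 69.9
```

Call:
{"api": "move_arm", "payload": {"steps": [-0.05,0,0,0,-0.1,0,0,0,-0.15,0,0,0,-0.2,0,0,0,-0.25,0,0,0]}}

```text
time_s: 16.8
ee_pos: [505.5, 18.4, 6.8]
orientation: [3.125, -0.001, 3.111]
ft_force: [-0.3, 0.1, -4.0]
gripper_width: 28.6
gripper_force: 69.9
```

Call:
{"api": "move_arm", "payload": {"steps": [-0.05,0,0,0,-0.1,0,0,0,-0.15,0,0,0,-0.2,0,0,0,-0.25,0,0,0]}}

```text
time_s: 17.22
ee_pos: [542.9, 17.2, 6.7]
orientation: [3.125, -0.001, 3.111]
ft_force: [0.5, -0.5, -3.6]
gripper_width: 28.4
gripper_force: 69.9
```

```bash
python3 plan.py; python3 - <<'E'
from rig import *
from h import *
for n in("wrist",):
    p=read_camera(n); cv2.imwrite(f"pics/w5.png",cv2.cvtColor(p["img"],4))
    np.savez(f"pics/w5.npz",**{k:p[k] for k in("mtx","R","t")})
E
```

```text
now [542.9  17.2   6.7] 178.24 q [ 0.02  0.44 -0.34  0.79  0.02  0.05] F [ 0.5 -0.5 -3.6]
```

View pics/w5.png

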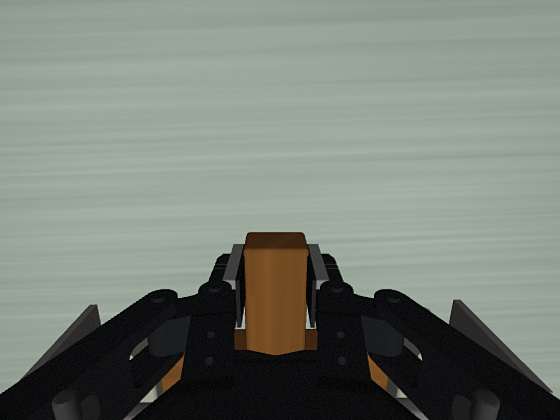

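The wrist view shows the handle in the pads, with the blade inside the bay and both guide tips equally spaced at (143,385) and (405,385). I go in 8 mm more, lower and release.

Call:
{"api": "move_arm", "payload": {"steps": [-0.02,0,0,0,-0.04,0,0,0,-0.053,0,0,0,-0.053,0,0.008,0,-0.053,0,0.016,0]}}

```text
time_s: 17.68
ee_pos: [550.3, 17.0, 4.4]
orientation: [3.125, -0.0, 3.111]
ft_force: [0.5, 1.0, -0.4]
gripper_width: 28.5
gripper_force: 70.1
```

Call:
{"api": "move_arm", "payload": {"steps": [0,0,0,0,0,0,0,0,0,0,0,0,0,0,0,0,0,0,0,0], "hand": 0.2}}

```text
time_s: 18.1
ee_pos: [550.3, 17.0, 4.6]
orientation: [3.125, -0.0, 3.111]
ft_force: [-0.5, 0.3, 0.1]
gripper_width: 51.0
gripper_force: 0.0
```

```bash
python3 plan.py 551 17 40 178.2 1 480 17 150 178.2 1
```

```text
now [550.3  17.    4.6] 178.24 q [ 0.02  0.45 -0.32  0.79  0.02  0.05] F [-0.5  0.3  0.1]
[-0.005, 0.004, -0.236] 0.001
[0.473, -0.002, -0.733] -0.0
```

Call:
{"api": "move_arm", "payload": {"steps": [0,0,-0.06,0,0,0,-0.14,0,0,0,-0.236,0,0.1,0,-0.4,0,0.2,0,-0.6,0]}}

```text
time_s: 18.52
ee_pos: [519.3, 16.4, 94.6]
orientation: [3.125, -0.003, 3.111]
ft_force: [-0.1, -0.2, 0.3]
gripper_width: 51.5
gripper_force: 0.0
```

```bash
python3 plan.py 260 340 200 215 4
```

```text
now [519.3  16.4  94.6] 178.24 q [ 0.02  0.31 -0.27  0.98  0.02  0.05] F [-0.1 -0.2  0.3]
[0.449, 0.529, -0.166] -0.153
[0.359, 0.594, -0.166] -0.153
[0.259, 0.643, -0.166] -0.153
[0.153, 0.676, -0.166] -0.153
```

Call:
{"api": "move_arm", "payload": {"steps": [0.449,0.529,-0.166,-0.153,0.449,0.529,-0.166,-0.153,0.449,0.529,-0.166,-0.153,0.449,0.529,-0.166,-0.153,0.449,0.529,-0.166,-0.153], "hand": 1}}

```text
time_s: 18.93
ee_pos: [455.2, 98.2, 122.0]
orientation: [3.125, 0.004, -3.01]
ft_force: [0.3, 0.2, 0.7]
gripper_width: 85.1
gripper_force: 0.0
```

Call:
{"api": "move_arm", "payload": {"steps": [0.359,0.594,-0.166,-0.153,0.359,0.594,-0.166,-0.153,0.359,0.594,-0.166,-0.153,0.359,0.594,-0.166,-0.153,0.359,0.594,-0.166,-0.153]}}

```text
time_s: 19.35
ee_pos: [390.9, 178.7, 147.4]
orientation: [3.126, 0.006, -2.85]
ft_force: [-1.1, -0.0, -0.6]
gripper_width: 85.6
gripper_force: 0.0
```

Call:
{"api": "move_arm", "payload": {"steps": [0.259,0.643,-0.166,-0.153,0.259,0.643,-0.166,-0.153,0.259,0.643,-0.166,-0.153,0.259,0.643,-0.166,-0.153,0.259,0.643,-0.166,-0.153]}}

```text
time_s: 19.77
ee_pos: [326.4, 259.3, 173.2]
orientation: [3.127, 0.008, -2.691]
ft_force: [0.7, 0.3, -0.3]
gripper_width: 85.2
gripper_force: 0.0
```

Call:
{"api": "move_arm", "payload": {"steps": [0.153,0.676,-0.166,-0.153,0.153,0.676,-0.166,-0.153,0.153,0.676,-0.166,-0.153,0.153,0.676,-0.166,-0.153,0.153,0.676,-0.166,-0.153]}}

```text
time_s: 20.18
ee_pos: [261.7, 340.0, 199.1]
orientation: [3.128, 0.009, -2.531]
ft_force: [0.1, 0.6, -0.3]
gripper_width: 85.2
gripper_force: 0.0
```

```bash
python3 plan.py; python3 - <<'E'
from rig import *
from h import *
p=read_camera("wrist"); im=cv2.cvtColor(p["img"],4); cv2.imwrite(f"pics/w6.png",im)
np.savez(f"pics/w6.npz",**{k:p[k] for k in("mtx","R","t")})
m=cv2.inRange(cv2.cvtColor(im,cv2.COLOR_BGR2HSV),(130,100,25),(165,255,255))
cs,_=cv2.findContours(m,0,2); c=max(cs,key=cv2.contourArea); a=cv2.approxPolyDP(c,4,True)[:,0]
print(cv2.contourArea(c)); 
for u in a: print(u,g(p,u,22).round())
E
```

```text
now [261.7 340.  199.1] -145.03 q [ 0.91  0.08 -0.29  1.19  0.01  0.3 ] F [ 0.1  0.6 -0.3]
14657.5
[364  13] [ 85. 319.  22.]
[259  31] [152. 248.  22.]
[247  41] [166. 244.  22.]
[263 139] [232. 307.  22.]
[305 133] [202. 339.  22.]
[314 188] [243. 381.  22.]
[339 184] [224. 401.  22.]
[334 129] [182. 360.  22.]
[377 120] [150. 391.  22.]
[373  24] [ 87. 331.  22.]
```

View pics/w6.png

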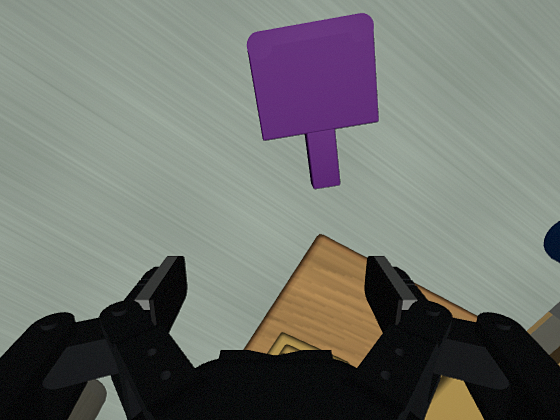

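The wrist view shows the purple paddle, handle end at (326,187), handle clear of its surroundings. It can serve as a push stick: grip its handle and push the board in with its blade.

```bash
python3 plan.py 208.5 366.5 100 -135.5 1 208.5 366.5 30 -135.5 1 208.5 366.5 4 -135.5 1
```

```text
now [261.9 339.3 198.9] -145.09 q [ 0.91  0.08 -0.29  1.19  0.01  0.3 ] F [-0.  -0.2 -0.3]
[0.194, 0.344, 0.662] -0.16
[0.005, -0.005, 0.467] -0.0
[0.002, -0.002, 0.173] -0.0
```

Call:
{"api": "move_arm", "payload": {"steps": [0.194,0.344,0.662,-0.16,0.194,0.344,0.662,-0.16,0.194,0.344,0.662,-0.16,0.194,0.344,0.662,-0.16,0.194,0.344,0.662,-0.16]}}

```text
time_s: 20.65
ee_pos: [207.6, 365.5, 99.4]
orientation: [3.131, 0.008, -2.365]
ft_force: [1.0, 0.1, 0.5]
gripper_width: 85.8
gripper_force: 0.0
```

Call:
{"api": "move_arm", "payload": {"steps": [0,0,0.15,0,0,0,0.3,0,0.005,-0.005,0.46,0,0.005,-0.005,0.46,0,0.005,-0.005,0.46,0]}}

```text
time_s: 21.07
ee_pos: [208.6, 366.9, 32.2]
orientation: [3.13, 0.011, -2.366]
ft_force: [0.3, -0.2, -0.0]
gripper_width: 85.4
gripper_force: 0.0
```

```bash
python3 plan.py 208.5 366.5 4 -135.5 1; python3 - <<'E'
from rig import *
from h import *
p=read_camera("wrist"); im=cv2.cvtColor(p["img"],4); cv2.imwrite(f"pics/w7.png",im)
m=cv2.inRange(cv2.cvtColor(im,cv2.COLOR_BGR2HSV),(130,100,25),(165,255,255))
cs,_=cv2.findContours(m,0,2); c=max(cs,key=cv2.contourArea); a=cv2.approxPolyDP(c,4,True)[:,0]
for u in a: print(u,g(p,u,22).round(1))
E
```

```text
now [208.6 366.9  32.2] -135.56 q [ 1.05  0.23 -0.6   0.73  0.01  0.27] F [ 0.3 -0.2 -0. ]
[0.004, -0.003, 0.188] -0.001
[143   0] [162.8 243.8  22. ]
[138  18] [169.8 246.3  22. ]
[162 207] [230.8 307.3  22. ]
[246 208] [200.8 338.8  22. ]
[250 304] [242.2 380.3  22. ]
[297 305] [223.8 400.3  22. ]
[301 210] [181.6 360.1  22. ]
[386 207] [149.4 390.7  22. ]
[411  17] [ 86.1 330.4  22. ]
[406   1] [ 83.9 324.   22. ]
```

Call:
{"api": "move_arm", "payload": {"steps": [0,0,0.06,0,0,0,0.12,0,0.004,-0.003,0.188,0,0.004,-0.003,0.188,0,0.004,-0.003,0.188,0]}}

```text
time_s: 21.53
ee_pos: [208.1, 367.8, 4.7]
orientation: [3.129, 0.013, -2.364]
ft_force: [0.1, 0.2, -0.3]
gripper_width: 85.2
gripper_force: 0.0
```

Call:
{"api": "move_arm", "payload": {"steps": [0,0,0,0,0,0,0,0,0,0,0,0,0,0,0,0,0,0,0,0], "hand": -1, "newtons": 90}}

```text
time_s: 21.95
ee_pos: [207.5, 367.5, 4.2]
orientation: [3.129, 0.012, -2.364]
ft_force: [-0.2, -3.0, 20.4]
gripper_width: 28.1
gripper_force: 87.2
```

Call:
{"api": "move_arm", "payload": {"steps": [0,0,0,0,0,0,0,0,0,0,0,0,0,0,0,0,0,0,0,0]}}

```text
time_s: 22.37
ee_pos: [207.5, 367.5, 4.2]
orientation: [3.13, 0.013, -2.364]
ft_force: [-1.8, -2.9, 12.4]
gripper_width: 28.3
gripper_force: 89.4
```

Call:
{"api": "move_arm", "payload": {"steps": [0,0,-0.05,0,0,0,-0.15,0,0,0,-0.3,0,0,0,-0.45,0,0,0,-0.6,0]}}

```text
time_s: 22.78
ee_pos: [207.0, 365.2, 94.5]
orientation: [3.13, 0.011, -2.364]
ft_force: [1.0, 0.2, -3.3]
gripper_width: 27.9
gripper_force: 89.2
```

```bash
python3 plan.py 370 22.4 100 -1.77 5 370 22.4 30 -1.77 1
```

```text
now [207.  365.2  94.5] -135.44 q [ 1.05  0.15 -0.51  0.9   0.01  0.27] F [ 1.   0.2 -3.3]
[0.166, -0.478, -0.015] -0.446
[0.363, -0.352, -0.015] -0.446
[0.483, -0.151, -0.015] -0.446
[0.499, 0.082, -0.015] -0.446
[0.409, 0.298, -0.015] -0.446
[0.001, 0.007, 0.467] 0.0
```

Call:
{"api": "move_arm", "payload": {"steps": [0.166,-0.478,-0.015,-0.446,0.166,-0.478,-0.015,-0.446,0.166,-0.478,-0.015,-0.446,0.166,-0.478,-0.015,-0.446,0.166,-0.478,-0.015,-0.446]}}

```text
time_s: 23.2
ee_pos: [240.0, 296.4, 94.9]
orientation: [3.136, 0.016, -1.893]
ft_force: [-1.2, -0.8, -3.4]
gripper_width: 27.9
gripper_force: 89.8
```

Call:
{"api": "move_arm", "payload": {"steps": [0.363,-0.352,-0.015,-0.446,0.363,-0.352,-0.015,-0.446,0.363,-0.352,-0.015,-0.446,0.363,-0.352,-0.015,-0.446,0.363,-0.352,-0.015,-0.446]}}

```text
time_s: 23.62
ee_pos: [272.6, 228.3, 95.8]
orientation: [-3.14, 0.017, -1.429]
ft_force: [-0.5, -0.2, -3.1]
gripper_width: 27.6
gripper_force: 90.1
```

Call:
{"api": "move_arm", "payload": {"steps": [0.483,-0.151,-0.015,-0.446,0.483,-0.151,-0.015,-0.446,0.483,-0.151,-0.015,-0.446,0.483,-0.151,-0.015,-0.446,0.483,-0.151,-0.015,-0.446]}}

```text
time_s: 24.03
ee_pos: [305.2, 159.9, 96.8]
orientation: [-3.132, 0.014, -0.963]
ft_force: [0.5, 0.6, -3.6]
gripper_width: 27.8
gripper_force: 90.1
```

Call:
{"api": "move_arm", "payload": {"steps": [0.499,0.082,-0.015,-0.446,0.499,0.082,-0.015,-0.446,0.499,0.082,-0.015,-0.446,0.499,0.082,-0.015,-0.446,0.499,0.082,-0.015,-0.446]}}

```text
time_s: 24.45
ee_pos: [337.9, 91.4, 97.8]
orientation: [-3.127, 0.009, -0.496]
ft_force: [-0.2, -0.6, -2.5]
gripper_width: 28.0
gripper_force: 90.1
```

```bash
python3 plan.py 370 22.4 100 -1.77 1 370 22.4 20 -1.77 1
```

```text
now [337.9  91.4  97.8] -28.42 q [ 0.25  0.04 -0.63  0.91  0.02 -2.4 ] F [-0.2 -0.6 -2.5]
[0.407, 0.303, -0.023] -0.444
[0.001, 0.009, 0.533] -0.0
```

Call:
{"api": "move_arm", "payload": {"steps": [0.407,0.303,-0.023,-0.444,0.407,0.303,-0.023,-0.444,0.407,0.303,-0.023,-0.444,0.407,0.303,-0.023,-0.444,0.407,0.303,-0.023,-0.444]}}

```text
time_s: 24.87
ee_pos: [370.0, 22.4, 99.9]
orientation: [-3.125, 0.002, -0.031]
ft_force: [-0.6, 0.3, -3.5]
gripper_width: 28.0
gripper_force: 90.2
```

Call:
{"api": "move_arm", "payload": {"steps": [0,0,0,0,0,0,0,0]}}

```text
time_s: 25.03
ee_pos: [369.5, 23.1, 100.0]
orientation: [-3.125, 0.002, -0.036]
ft_force: [-0.1, 0.2, -3.8]
gripper_width: 28.1
gripper_force: 90.2
```

```bash
python3 plan.py 370 22.4 20 -1.77 1; python3 - <<'E'
from rig import *
from h import *
S=read_camera("scene");D=read_camera("side")
a=S["img"][150:340,140:400]; b=D["img"][110:270,200:440]
a=cv2.resize(a,None,fx=2,fy=2);b=cv2.resize(b,(520,347))
cv2.imwrite("pics/v8.png",cv2.cvtColor(np.vstack([a[80:330],b]),4)); print(cut_out(S,"board")[0]["rect"])
E
```

```text
now [369.5  23.1 100. ] -2.06 q [ 0.05  0.07 -0.58  0.92  0.02 -3.06] F [-0.1  0.2 -3.8]
[0.004, 0.013, 0.533] -0.005
[288.0, 215.4, 65.6, 45.6]
```

View pics/v8.png

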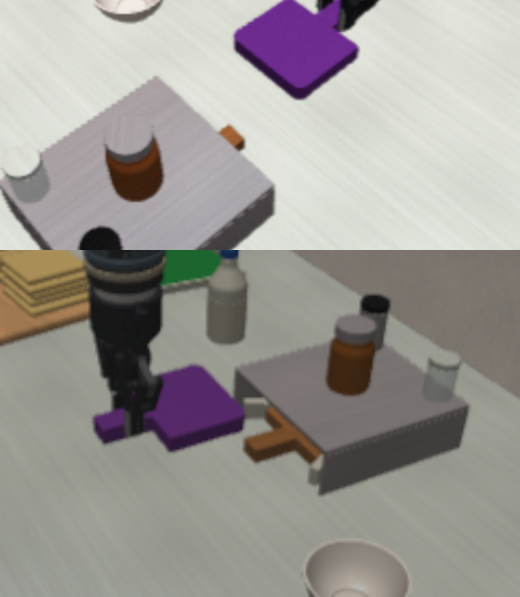

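The crops show the jar upright on the shelf, the board's handle sticking straight out of the bay, and the purple blade aimed at it. I lower and push.

Call:
{"api": "move_arm", "payload": {"steps": [0,0.006,0.15,0,0,0.013,0.35,0,0.004,0.013,0.5,0,0.004,0.013,0.585,0,0.004,0.013,0.623,0]}}

```text
time_s: 25.6
ee_pos: [368.9, 22.4, 5.1]
orientation: [-3.125, 0.004, -0.032]
ft_force: [-5.4, 4.1, 11.4]
gripper_width: 28.1
gripper_force: 92.0
```

```bash
python3 plan.py 400 21.5 6.5 -1.77 1 440 20.2 6.5 -1.77 1
```

```text
now [368.9  22.4   5.1] -1.83 q [ 0.05  0.2  -0.73  0.63  0.02 -3.06] F [-5.4  4.1 11.4]
[0.207, -0.001, -0.01] -0.001
[0.267, 0.0, -0.001] -0.0
```

Call:
{"api": "move_arm", "payload": {"steps": [0,0,-0.02,0,0,0,-0.027,0,0.05,0,-0.027,0,0.12,0,-0.027,0,0.2,0,-0.027,0]}}

```text
time_s: 26.02
ee_pos: [402.2, 21.1, 11.6]
orientation: [-3.125, -0.002, -0.031]
ft_force: [-0.2, -0.2, -3.8]
gripper_width: 27.8
gripper_force: 90.2
```

Call:
{"api": "move_arm", "payload": {"steps": [0,0,0,0,0,0,0,0]}}

```text
time_s: 26.18
ee_pos: [401.9, 21.1, 11.1]
orientation: [-3.125, -0.001, -0.031]
ft_force: [-0.2, -0.2, -3.9]
gripper_width: 28.0
gripper_force: 90.2
```

Call:
{"api": "move_arm", "payload": {"steps": [0,0,0.007,0,0,0,0.013,0,0.03,0,0.013,0,0.06,0,0.013,0,0.09,0,0.013,0]}}

```text
time_s: 26.6
ee_pos: [414.2, 20.7, 8.7]
orientation: [-3.125, 0.001, -0.031]
ft_force: [-1.1, -0.4, -2.3]
gripper_width: 27.8
gripper_force: 90.3
```

Call:
{"api": "move_arm", "payload": {"steps": [0.03,0,0,0,0.06,0,0,0,0.09,0,0,0,0.11,0,0,0,0.12,0,0,0]}}

```text
time_s: 27.02
ee_pos: [432.4, 20.2, 8.6]
orientation: [-3.125, 0.001, -0.031]
ft_force: [-1.5, -0.1, -1.8]
gripper_width: 28.0
gripper_force: 90.4
```

```bash
python3 plan.py; cat > bo.py <<'E'
from rig import *
from h import *
p=read_camera("scene"); im=cv2.cvtColor(p["img"],4); h=cv2.cvtColor(im,cv2.COLOR_BGR2HSV)
m=cv2.inRange(h,(3,110,50),(18,255,255)); m[:, :215]=0; m[:215]=0; m[:,330:]=0; m[290:]=0
ys,xs=np.nonzero(m)
if len(xs)>3:
    c=(xs.mean(),ys.mean()); print("wood px",len(xs),c,g(p,c,22).round(1), "end",min((tuple(g(p,(x,y),22).round(0)) for x,y in zip(xs,ys))))
else: print("no wood visible")
E
python3 bo.py
```

```text
now [432.4  20.2   8.6] -1.76 q [ 0.03  0.29 -0.6   0.69  0.02 -3.08] F [-1.5 -0.1 -1.8]
wood px 119 (np.float64(217.07563025210084), np.float64(274.52100840336135)) [643.3  -9.5  22. ] end (np.float64(619.0), np.float64(-39.0), np.float64(22.0))
```

Call:
{"api": "move_arm", "payload": {"steps": [0.02,0,0,0,0.04,0,0,0,0.06,0,0,0,0.08,0,0,0,0.08,0,0,0]}}

```text
time_s: 27.48
ee_pos: [444.9, 19.8, 8.8]
orientation: [-3.125, -0.0, -0.031]
ft_force: [0.1, 0.4, -3.2]
gripper_width: 28.0
gripper_force: 90.3
```

Call:
{"api": "move_arm", "payload": {"steps": [0.007,0,0,0,0.013,0,0,0,0.02,0,0,0,0.02,0,0,0]}}

```text
time_s: 27.82
ee_pos: [446.9, 19.7, 8.7]
orientation: [-3.125, 0.001, -0.031]
ft_force: [-1.4, -0.4, -2.7]
gripper_width: 28.5
gripper_force: 90.3
```

```bash
sed -i 's/m\[:, :215\]=0/m[:, :232]=0/' bo.py; python3 bo.py; python3 plan.py
```

```text
no wood visible
now [446.9  19.7   8.7] -1.76 q [ 0.03  0.31 -0.56  0.7   0.02 -3.08] F [-1.6  0.2 -3.4]
```

Call:
{"api": "move_arm", "payload": {"steps": [0.007,0,0,0,0.013,0,0,0,0.02,0,0,0,0.02,0,0,0]}}

```text
time_s: 28.2
ee_pos: [450.2, 19.6, 8.7]
orientation: [-3.125, 0.0, -0.031]
ft_force: [-1.7, -0.2, -3.1]
gripper_width: 27.9
gripper_force: 90.3
```

Call:
{"api": "move_arm", "payload": {"steps": [0.007,0,0,0,0.013,0,0,0,0.013,0,0,0]}}

```text
time_s: 28.45
ee_pos: [452.0, 19.6, 8.7]
orientation: [-3.125, 0.001, -0.031]
ft_force: [-2.0, 0.2, -2.7]
gripper_width: 28.2
gripper_force: 90.3
```

Call:
{"api": "move_arm", "payload": {"steps": [0.007,0,0,0,0.013,0,0,0,0.013,0,0,0]}}

```text
time_s: 28.7
ee_pos: [454.0, 19.5, 8.7]
orientation: [-3.125, 0.0, -0.031]
ft_force: [-1.7, -0.0, -1.8]
gripper_width: 28.2
gripper_force: 90.3
```

Call:
{"api": "move_arm", "payload": {"steps": [0.007,0,0,0,0.013,0,0,0,0.013,0,0,0]}}

```text
time_s: 28.95
ee_pos: [455.9, 19.4, 8.7]
orientation: [-3.125, 0.001, -0.031]
ft_force: [-2.0, -0.3, -2.4]
gripper_width: 28.1
gripper_force: 90.3
```

Call:
{"api": "move_arm", "payload": {"steps": [0.007,0,0,0,0.013,0,0,0,0.013,0,0,0]}}

```text
time_s: 29.2
ee_pos: [457.9, 19.4, 8.7]
orientation: [-3.125, 0.001, -0.031]
ft_force: [-1.3, 0.5, -2.5]
gripper_width: 27.6
gripper_force: 90.3
```

Call:
{"api": "move_arm", "payload": {"steps": [0.007,0,0,0,0.013,0,0,0,0.013,0,0,0]}}

```text
time_s: 29.45
ee_pos: [459.7, 19.3, 8.7]
orientation: [-3.125, 0.001, -0.031]
ft_force: [-2.0, 0.4, -2.6]
gripper_width: 28.2
gripper_force: 90.3
```

Call:
{"api": "move_arm", "payload": {"steps": [0.007,0,0,0,0.013,0,0,0,0.013,0,0,0]}}

```text
time_s: 29.7
ee_pos: [461.0, 19.3, 8.5]
orientation: [-3.125, 0.002, -0.031]
ft_force: [-5.2, 0.7, -1.3]
gripper_width: 28.2
gripper_force: 90.4
```

Call:
{"api": "move_arm", "payload": {"steps": [0.007,0,0,0,0.013,0,0,0,0.013,0,0,0]}}

```text
time_s: 29.95
ee_pos: [462.3, 19.3, 8.3]
orientation: [-3.125, 0.003, -0.031]
ft_force: [-7.3, 0.8, -1.4]
gripper_width: 28.0
gripper_force: 90.5
```

Call:
{"api": "move_arm", "payload": {"steps": [0,0,0,0,0,0,0,0]}}

```text
time_s: 30.12
ee_pos: [462.3, 19.2, 8.4]
orientation: [-3.125, 0.003, -0.031]
ft_force: [-7.9, 1.1, -1.0]
gripper_width: 27.8
gripper_force: 90.5
```

Call:
{"api": "move_arm", "payload": {"steps": [-0.004,0,0,0,-0.008,0,0,0,-0.012,0,0,0,-0.016,0,0,0,-0.02,0,0,0]}}

```text
time_s: 30.53
ee_pos: [461.1, 19.3, 8.8]
orientation: [-3.125, -0.0, -0.031]
ft_force: [-1.4, 0.4, -3.0]
gripper_width: 28.1
gripper_force: 90.3
```

Call:
{"api": "move_arm", "payload": {"steps": [-0.004,0,0,0,-0.008,0,0,0,-0.012,0,0,0,-0.016,0,0,0,-0.02,0,0,0]}}

```text
time_s: 30.95
ee_pos: [457.6, 19.4, 8.7]
orientation: [-3.125, 0.0, -0.031]
ft_force: [-0.3, 0.3, -3.5]
gripper_width: 28.1
gripper_force: 90.3
```

Call:
{"api": "move_arm", "payload": {"steps": [-0.01,0,0,0,-0.03,0,0,0,-0.06,0,0,0,-0.1,0,0,0,-0.15,0,0,0]}}

```text
time_s: 31.37
ee_pos: [434.4, 20.1, 8.7]
orientation: [-3.125, 0.001, -0.031]
ft_force: [0.3, -0.8, -3.8]
gripper_width: 27.8
gripper_force: 90.3
```

Call:
{"api": "move_arm", "payload": {"steps": [-0.06,0,0,0,-0.15,0,0,0,-0.25,0,0,0,-0.35,0,0,0,-0.4,0,0,0]}}

```text
time_s: 31.78
ee_pos: [371.9, 21.9, 8.5]
orientation: [-3.125, 0.003, -0.031]
ft_force: [-0.1, 0.4, -2.6]
gripper_width: 28.2
gripper_force: 90.3
```

```bash
python3 plan.py; python3 - <<'E'
from rig import *
from h import *
S=read_camera("scene");D=read_camera("side")
for p in(S,D):
    for t in("board","jar"): print(t,[(round(d["conf"],2),np.round(d["rect"],1).tolist()) for d in cut_out(p,t)][:4])
h=cv2.cvtColor(D["img"],cv2.COLOR_RGB2HSV); m=cv2.inRange(h,(3,120,40),(18,255,255)); m[:,:300]=0;m[:,370:]=0;m[:165]=0;m[235:]=0
ys,xs=np.nonzero(m); print(len(xs))
if len(xs):
    i=np.argsort(xs)[:6]; print([(xs[k],ys[k],g(D,(xs[k],ys[k]),22).round(0).tolist()) for k in i])
    print(xs.min(),xs.max(),ys.min(),ys.max())
# expected handle end positions projected in side view for end at riser -85, -95, -90
o=np.array([571,16.2]); d=np.array([.9995,-.0309]); nn=np.array([.0309,.9995])
for e in(-97,-90,-83): print(e,[proj(D,[*(o+d*(100+e)+nn*s),z-4])[0].round(1).tolist() for s in(-15,15) for z in(0,22)])
E
```

```text
now [371.9  21.9   8.5] -1.76 q [ 0.04  0.2  -0.72  0.65  0.02 -3.07] F [-0.1  0.4 -2.6]
board [(0.64, [285.9, 239.8, 62.2, 46.7])]
jar [(0.84, [206.3, 270.6, 28.3, 40.1])]
board [(0.79, [278.7, 211.9, 69.0, 44.0]), (0.65, [334.9, 197.4, 15.6, 14.2])]
jar [(0.62, [362.8, 161.3, 24.1, 39.8])]
306
[(np.int64(328), np.int64(197), [572.0, 7.0, 22.0]), (np.int64(328), np.int64(196), [575.0, 11.0, 22.0]), (np.int64(328), np.int64(193), [583.0, 23.0, 22.0]), (np.int64(328), np.int64(194), [580.0, 19.0, 22.0]), (np.int64(328), np.int64(195), [578.0, 15.0, 22.0]), (np.int64(329), np.int64(194), [583.0, 17.0, 22.0])]
328 369 165 202
-97 [[328.8, 205.5], [329.4, 199.1], [323.1, 199.8], [323.6, 193.4]]
-90 [[330.9, 204.8], [331.5, 198.5], [325.2, 199.1], [325.7, 192.8]]
-83 [[333.0, 204.1], [333.7, 197.8], [327.3, 198.5], [327.9, 192.2]]
```

The buffer was felt at TCP x ≈ 460 with about 1.6 N/mm. The handle end sits about 14 mm behind the shelf edge. I set the push stick down, lift away and hand in.

Call:
{"api": "move_arm", "payload": {"steps": [0,0,0.01,0,0,0,0.018,0,0,0,0.018,0]}}

```text
time_s: 32.33
ee_pos: [375.3, 22.0, 5.7]
orientation: [-3.125, 0.001, -0.031]
ft_force: [0.1, 0.7, -2.8]
gripper_width: 28.0
gripper_force: 90.3
```

Call:
{"api": "move_arm", "payload": {"steps": [0,0,0,0,0,0,0,0,0,0,0,0,0,0,0,0,0,0,0,0], "hand": 0.5}}

```text
time_s: 32.75
ee_pos: [375.2, 22.0, 6.1]
orientation: [-3.125, 0.0, -0.031]
ft_force: [-0.2, 0.1, 0.1]
gripper_width: 64.2
gripper_force: 0.0
```

Call:
{"api": "move_arm", "payload": {"steps": [0,0,-0.1,0,0,0,-0.25,0,0,0,-0.4,0,0,0,-0.6,0,0,0,-0.6,0]}}

```text
time_s: 33.17
ee_pos: [377.5, 20.5, 100.2]
orientation: [-3.124, -0.006, -0.031]
ft_force: [1.2, -0.1, 0.9]
gripper_width: 64.4
gripper_force: 0.0
```

```bash
python3 - <<'E'
from rig import *
from h import *
S=read_camera("scene");D=read_camera("side")
for p in(S,D):
    for t in("jar","bowl","bottle","spatula"): print(t,[(round(d["conf"],2),np.round(d["rect"],1).tolist()) for d in cut_out(p,t)][:2])
print(sign_off())
E
```

```text
jar [(0.84, [205.8, 269.9, 29.5, 42.4])]
bowl [(0.96, [202.3, 185.8, 35.6, 27.7])]
bottle [(0.71, [309.1, 375.3, 29.4, 49.0])]
spatula [(0.98, [108.6, 216.2, 28.8, 76.3])]
jar [(0.57, [362.4, 159.8, 24.9, 36.7])]
bowl [(0.9, [363.7, 263.3, 49.8, 42.6])]
bottle [(0.56, [300.6, 128.9, 22.0, 51.1])]
spatula [(0.96, [472.5, 277.8, 49.4, 91.2])]
the job is handed in; nothing more can be done
None
```

I handed the job in at about 33 s with no verdict returned: by my measurements the jar stands upright on the shelf and the board is pushed in against the buffer (peak wrist force about 8 N), using the purple paddle as a push stick, now lying in front of the bay, with bowl, bottle and spatula unmoved.

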